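Close a pressure cooker: fit the lid, lock its collar, shut the steam valve

ROBOT

A 6-joint arm with a two-finger parallel gripper is mounted at the origin on a cart in front of the work surface, level with it; the furniture and walls round the work are solid. World frame = base frame: x ahead of the robot, y to its left, z up, the work surface at z = 0. Lengths are in m, angles in rad, forces in N, time in s.
With the tool pointing down it reaches from about 0.375 to 0.9 m from the base axis. Payload 3.1 kg.
Tool frame: the origin (TCP) lies on the centre line of the jaws, within the pads' length; the fingertips stand ahead of it and the grasp point (between the pads) lies 3 mm ahead of it (robot.tip_reach is the z of the fingertips in the tool frame, in m); z points along the fingers, y is the line along which they close (so a half turn about z gives the same grasp; the last joint's range is limited). The gripper opens to 87 mm and grips with 3 to 60 N. Pads are 19 mm wide; open, the fingers measure 117 mm over their backs; the gripper's body (75 mm by 190 mm) begins 51 mm behind the grasp point.
Start: joints at [1.062, 0.527, 1.433, -0, 1.181, -0.178], TCP at [0.202, 0.591, 0.245] pointing down, gripper open.
Joint ranges: [-3.08, 3.08], [-0.75, 2.2], [0.22, 2.44], [-1.43, 4.57], [0, 2.65], [-2.85, 2.85]. Speed limits (rad/s): [2.79, 2.79, 3.14, 3.14, 3.14, 3.14].

INTERFACE

Orientations are given as a unit quaternion [x, y, z, w].
In Python, from rig import sensors, eyes, ticket, robot gives the robot as it stands.
- The arm moves only by the tool drive_tool, never from a script. Its argument "deltas" is a list that holds one entry, the list of rows, each a list of 6 numbers: the shift along the tool's x, y, z in mm, then the turn, a rotation vector about the tool's x, y, z in rad. A call has 1 to 8 rows; each row shifts and turns the commanded pose from where the row before left it, along the tool's axes as they then stand; what a row does not reach is not made up. A row lasts 1/12 s, in which the tool goes at most 41.7 mm and 7.16 degrees, less where a joint would pass 70% of its speed; a pose out of reach is approached as far as the arm can. A call is refused whole if a number of a shift passes 41.7 or a number of a turn 0.125, either way. A call with a gripper value outside its range is refused whole. "gripper" is the opening in per cent of the stroke, from 0 (shut) to 100 (fully open), set as the call begins (left out, the last holds). The fingers move at their own pace and stop on an object; "squeeze" is the grip in N (left out, the last holds). Time passes only in rows, so rows that do not move let the fingers close. It gives the time, the measured TCP pose, the force, the opening and the grip force at its end, in the units of the state.
- sensors.get_obs(): the state, without advancing time (a new reading comes with each control period).
- eyes.camera(name): name is "scene" or "top" or "wrist"; returns a dict with "img" (480x640x3 uint8, red, green, blue), "fov_y" (degrees; the focal length in pixels is half the picture's height over the tangent of half this angle, whatever the lens; pixels are square), "cx", "cy" (the principal point, pixels), "xyz" and "attitude" of the camera in the world; the wrist camera has in their place "hand_eye" (4x4, takes a point from camera to tool coordinates, whose origin is the TCP and whose axes are the flange's). Camera axes: x right, y up, looking along -z (the intrinsics and any distortion apply to the point x, -y, -z); pixel columns grow to the right and rows downward; lengths in m; the calibration is good to about 2 mm. The wrist camera is an equidistant fisheye: a pixel r from the principal point sees the ray r / f radians off the axis. A picture is of the moment at which its call begins: read the wrist's pose just before it. There is no depth.
- ticket.hand_in(): hands the job in; it is judged then, once.
The state is a dict: "time": time; "q": joint angles; "joint_velocities": joint speeds; "joint_torque": joint torques, N m; "position": TCP position; "tool_rot": TCP orientation; "ft_force": force on the tool from outside, world axes, zero at the start; "moment": the same for the moment, N m; "grip_width": finger opening in m; "grip_force": force on a finger pad.
Only numpy, scipy, OpenCV 4.12 (cv2) and the standard library are available. Lean on these libraries where they do the work, as an engineer would, in place of code of your own. Each camera call takes 0.05 s, during which the arm holds its last target. There are 200 camera calls.

TASK

Close the pressure cooker on the hob: pick up its lid by the bar grip and lower it gently onto the pot until it sits flat on the rim, then turn the lock collar clockwise all the way to the locked mark so that the jaws close under the rim, and then flip the steam valve lever right over to its other side, closed. Leave the other things on the hob where they are.

Things in the scene. Friction and masses are not known exactly. Their poses are not given: they have to be found in the camera images.
- pot: open steel pressure-cooker pot on the hob, potatoes in it; heavy, does not move. 118 mm high, wall 180 mm across; rim flange 200 mm across and 6 mm thick, opening 173 mm. Two black loop handles on its own +y and -y sides, out to 136 mm from the centre, top 93 mm above the hob. Origin: centre of the underside, z up.
- pot_rim (a point): centre of the pot's rim plane, 118 mm above the pot's origin; the lid's origin must come here
- lid: loose round lid lying upright on the hob, 199 mm across, 0.7 kg. Origin: centre of the plane that rests on the pot's rim, z up; 18 mm above the hob at first. Below it hang a tapered centring plug (18 mm deep, 165 mm across, 156 at its foot) and, on the lid's own +y and -y sides, two jaws 50 mm wide and 13.5 mm deep, out to 121 mm from the centre. Fits the pot at any yaw. Valve on its own -x side.
- collar_grip (a point): where to grip: middle of the bar grip on the black lock collar, on the lid's axis 56 mm above the lid's origin. Bar 100 mm long (this point's x axis) and 22 mm wide; its top is 10 mm above this point, the collar disc (120 mm across) 22 mm below it: keep fingertips above that. Turns with the collar; the collar's pointer is at its +x end.
- lock_collar (a joint): turn of the lock collar on the lid, rad: 0 = pointer at the open mark (small raised ring on the lid's own +x), jaws out; grows clockwise seen from above; 1.05 = end stop, pointer at the locked mark, jaws in under the rim (out to 108.5 mm). Stiff (0.07 N m), stays where it is left.
- locked_mark (a point): locked mark: long raised bar on the lid's dome, 77 mm from the lid's axis, 60 degrees clockwise of the lid's own +x
- valve_tip (a point): a point near the free end of the steam valve's toggle lever, 55 mm from its pivot (lever 60 mm long, 24 mm wide along the lid's x, 10 mm thick); turns with the lever
- valve_pivot (a point): pivot of the toggle lever, 81 mm from the lid's axis on the lid's own -x side, 28 mm above the lid's origin; the pivot pin runs along the lid's x
- steam_valve (a joint): steam valve lever, rad: 0 = open, leaning 0.7 rad from upright to the lid's own +y; 1.4 = closed, leaning 0.7 rad to the lid's own -y. Weighted, falls over past the middle (0.7); needs about 0.5 N at the tip.
- wooden_spoon: wooden spoon lying on the hob between the two cooking places, 310 mm along its x, 47 mm wide, 14 mm high; leave it alone
- mug: green mug behind, 86 mm wide, 96 mm high; leave it alone
- spice_jar: spice jar behind, 47 mm across, 98 mm high; leave it alone

How it is judged:
On the way, in this order (a step that is already met when the one before it is completed fails the run):
1. the lid sits flat on the pot's rim, collar still unlocked (horizontal distance between lid and pot_rim below 0.006 m and distance between lid and pot_rim below 0.007 m and angle between lid's own z axis and vertical below 0.04 rad and value of joint lock_collar below 0.6 rad), for 0.1 s.
2. the lock collar is turned to the locked mark with the lid seated and the valve still open (distance between lid and pot_rim below 0.007 m and value of joint lock_collar above 0.94 rad and value of joint steam_valve below 0.7 rad), for 0.1 s.
At the end, for the whole second after the job is handed in: The lid sits flat on the pot's rim (centred within 6 mm, height within 3.5 mm, level within 0.03 rad), the lock collar is at its locked mark (within 0.11 rad of the stop), the steam valve lever is over on its closed side (within 0.2 rad of the stop), all at rest (horizontal distance between lid and pot_rim below 0.006 m and z of lid in the frame of pot_rim between -0.0035 and 0.0035 m and angle between lid's own z axis and vertical below 0.03 rad and value of joint lock_collar above 0.94 rad and value of joint steam_valve above 1.2 rad and linear speed of lid below 0.02 m/s); the robot touches nothing.
It fails at once if the lid is let go more than 10 mm above the rim, or pressed onto the pot with more than 80 N ((contact force between the fingers and lid below 0.1 N and horizontal distance between lid and pot_rim below 0.05 m and z of lid in the frame of pot_rim above 0.01 m) or contact force between lid and pot above 80 N).
It fails at once if a thing beside the work is pushed more than 40 mm (distance of any of wooden_spoon, mug, spice_jar from where it was at the start of the episode above 0.04 m).
It also fails if it takes over 54 s, if anything falls off the work surface, if the arm or the gripper's body presses on something with over 40 N, if the wrist force passes 120 N, or if a joint passes its speed limit or range.

## Working session

There is one attempt and no reset: what is moved stays moved. The work goes in short steps, Python scripts to look and compute and a tool call to move; the robot and the scene stay as the last step left them, time stands still between calls to the robot, and variables do not carry over. Pictures are saved under pics/ and viewed, at most 10 in all, crops included, and the job is handed in when it is done.

Besides the shell and the picture viewer there is one more tool, called by a JSON object that holds its "method" and its "body", one argument or row to a line. drive_tool: Moves the arm, as the interface text tells. Its arguments: {"type":"object","properties":{"deltas":{"type":"array"},"gripper":{"type":"number"},"squeeze":{"type":"number"}},"required":["deltas"]}

```bash
ls; mkdir -p pics
python3 - <<'E'
from rig import sensors, eyes, robot
import cv2,numpy as np
o=sensors.get_obs()
print(o, robot.tip_reach)
for n in ("scene","top","wrist"):
    c=eyes.camera(n); cv2.imwrite(f"pics/{n}0.png",c["img"][:,:,::-1]); print(n,{k:v for k,v in c.items() if k!="img"})
E
```

```text
pics
{'time': 0.0, 'q': array([ 1.06250695e+00,  5.28456271e-01,  1.43388897e+00,  6.57162986e-06,
        1.18138815e+00, -1.78486917e-01]), 'joint_velocities': array([ 0.00040807, -0.0005664 ,  0.00011116, -0.00023227,  0.00149465,
       -0.00098609]), 'joint_torque': array([ 1.42424087e-03, -4.40034449e+01, -1.76592761e+01,  6.33980753e-02,
        5.80437889e-02, -1.64569719e-04]), 'position': array([0.20203809, 0.59072838, 0.2435819 ]), 'tool_rot': array([ 1.64156042e-01,  9.86433803e-01, -1.00685253e-03, -3.63230588e-04]), 'ft_force': array([ 0.98195612, -0.54928201, -1.12560594]), 'moment': array([-0.05576891,  0.01113575, -0.00976199]), 'grip_force': 0.0, 'grip_width': 0.08706253806493448} 0.022
scene {'fov_y': 56.10180266443811, 'cx': 315.08748529775403, 'cy': 245.62749506075343, 'xyz': array([ 0.17199729, -0.95298336,  0.6749394 ]), 'attitude': array([ 0.47556664, -0.11267001, -0.21221858,  0.84622994])}
top {'fov_y': 49.38148966821555, 'cx': 313.8208667723898, 'cy': 239.6104642243953, 'xyz': array([ 0.54364864, -0.09614534,  1.31874155]), 'attitude': array([-0.01141963,  0.01804956,  0.71479219, -0.69901068])}
wrist {'fov_y': 65.70646984690485, 'cx': 325.657441469542, 'cy': 241.70687960627623, 'hand_eye': array([[ 7.89789203e-04,  9.54422964e-01,  2.98456331e-01,
         8.16800644e-02],
       [ 9.99999686e-01, -7.72705968e-04, -1.75237142e-04,
        -2.34230894e-04],
       [ 6.33686362e-05,  2.98456376e-01, -9.54423275e-01,
        -1.40013664e-01],
       [ 0.00000000e+00,  0.00000000e+00,  0.00000000e+00,
         1.00000000e+00]])}
```

View pics/top0.png

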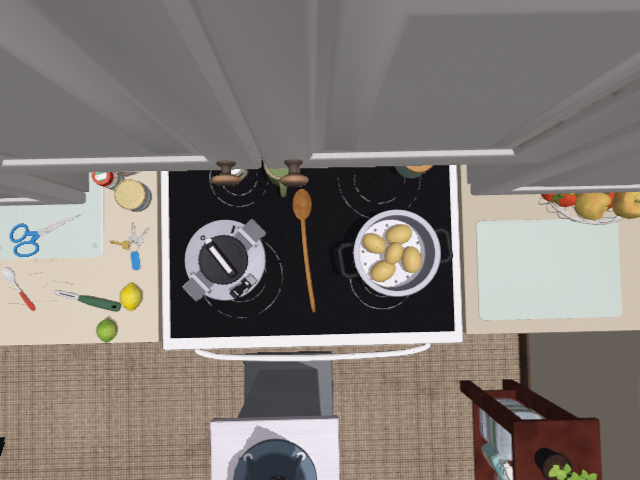

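View pics/scene0.png

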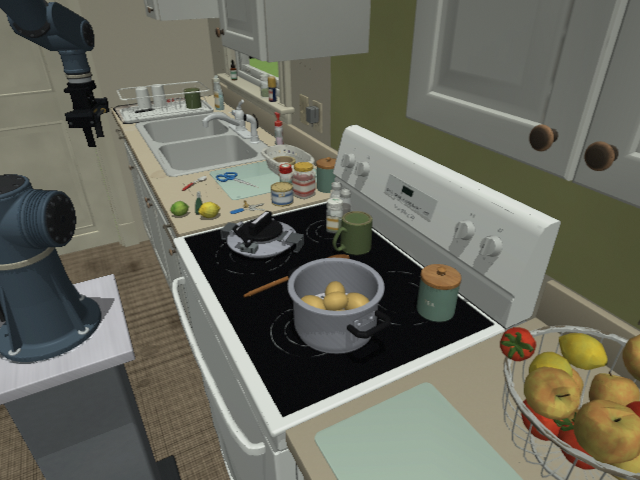

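The top view shows the lid at about (225,260) with its bar running from (206,240) to (233,275). The valve is at (243,287), the jaws at (252,235) and (197,287), and the pot rim is centred near (397,253). The scene view confirms the layout: the spoon lies between them, and the mug and jar are behind.

```bash
cat > h.py <<'E'
import numpy as np,cv2
from rig import sensors,eyes,robot
from scipy.spatial.transform import Rotation as R
def ray(c,u,v,o=None):
    f=240/np.tan(np.radians(c["fov_y"]/2)); x=(u-c["cx"]); y=(v-c["cy"])
    if "hand_eye" in c:
        r=np.hypot(x,y); t=r/f; s=np.sin(t)/max(r,1e-9)
        d=np.array([x*s,-y*s,-np.cos(t)]); H=c["hand_eye"]; T=R.from_quat(o["tool_rot"])
        return np.array(o["position"])+T.apply(H[:3,3]), T.apply(H[:3,:3]@d)
    return np.array(c["xyz"]), R.from_quat(c["attitude"]).apply([x/f,-y/f,-1])
def onz(c,u,v,z,o=None):
    p,d=ray(c,u,v,o); return p+d*(z-p[2])/d[2]
def proj(c,P,o=None):
    f=240/np.tan(np.radians(c["fov_y"]/2))
    if "hand_eye" in c:
        T=R.from_quat(o["tool_rot"]); H=c["hand_eye"]
        q=T.inv().apply(np.array(P)-o["position"]); q=H[:3,:3].T@(q-H[:3,3])
        t=np.arctan2(np.hypot(q[0],q[1]),-q[2]); a=np.hypot(q[0],q[1])
        return c["cx"]+f*t*q[0]/a, c["cy"]-f*t*q[1]/a
    q=R.from_quat(c["attitude"]).inv().apply(np.array(P)-c["xyz"]); return c["cx"]-f*q[0]/q[2], c["cy"]+f*q[1]/q[2]
E
python3 - <<'E'
from h import *
c=eyes.camera("top"); im=c["img"]; g=im.astype(int)
print(sensors.get_obs()["time"])
# bar: bright within collar
m=np.zeros(im.shape[:2],np.uint8); m[235:283,200:240]=(g[235:283,200:240].min(2)>200)*255
for cn in cv2.findContours(m,0,2)[0]:
    a=cv2.contourArea(cn)
    if a>8: print("bright",a,cv2.minAreaRect(cn))
for u,v in [(206,240),(233,275),(243,287),(252,235),(197,287)]: print(u,v,onz(c,u,v,.08)[:2].round(3))
# disc of collar: dark inside lid
for (u,v) in [(397,253)]: print("pot", onz(c,u,v,.118).round(3))
cv2.imwrite("pics/crop0.png",cv2.resize(np.hstack([im[205:305,175:275],im[200:300,345:445]]),None,fx=4,fy=4,interpolation=2)[:,:,::-1])
E
```

```text
0.2
bright 91.5 ((219.96372985839844, 259.1356506347656), (30.160921096801758, 3.8192601203918457), 51.842769622802734)
bright 9.0 ((208.0, 240.5), (3.0, 4.0), 90.0)
206 240 [0.6   0.147]
233 275 [0.516 0.085]
243 287 [0.487 0.062]
252 235 [0.609 0.038]
197 287 [0.489 0.17 ]
pot [ 0.558 -0.299  0.118]
```

View pics/crop0.png

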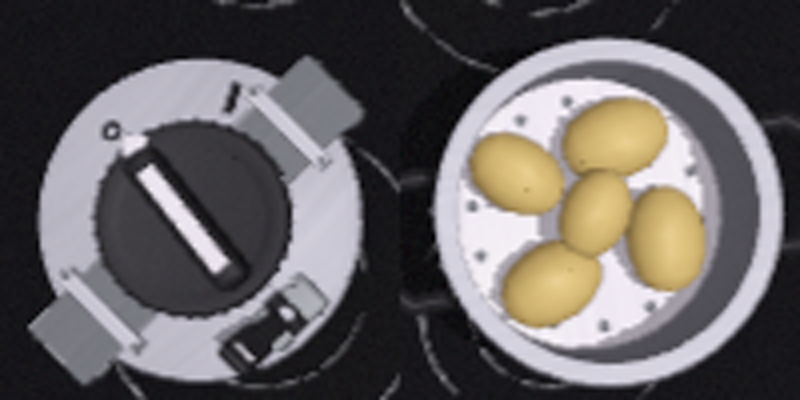

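Run:
```python
from h import *
c=eyes.camera("top"); o=sensors.get_obs()
b=onz(c,219.96,259.14,.084); print("bar",b.round(4))
a=np.radians(51.84); d=12*np.array([np.cos(a),np.sin(a)])
e=onz(c,219.96-d[0],259.14-d[1],.084)-onz(c,219.96+d[0],259.14+d[1],.084); print("bar yaw",np.degrees(np.arctan2(e[1],e[0])))
print("collar",onz(c,223.7,258.7,.045).round(3),"pot",onz(c,397.3,252.9,.118).round(4))
T=R.from_quat(o["tool_rot"]); t=np.array([b[0],b[1],.235])-o["position"]
print("tool shift mm",(T.inv().apply(t)*1000).round(1)); print(T.as_matrix().round(3))
```

```text
bar [0.5538 0.1142 0.084 ]
bar yaw 37.111749487766964
collar [0.555 0.112 0.045] pot [ 0.5587 -0.2995  0.118 ]
tool shift mm [-487.1 -337.3    9.3]
[[-0.946  0.324 -0.   ]
 [ 0.324  0.946 -0.001]
 [ 0.    -0.001 -1.   ]]
```

{"method": "drive_tool", "body": {
  "deltas": [
    [[-15,-10.5,0,0,0,0],[-27,-18.5,0,0,0,0],[-27,-18.5,0,0,0,0],[-27,-18.5,0,0,0,0],[-27,-18.5,0,0,0,0],[-27,-18.5,0,0,0,0],[-27,-18.5,0,0,0,0],[-27,-18.5,0,0,0,0]]
  ],
  "gripper": 100
}}

```text
time: 0.92
position: [0.3507, 0.3915, 0.2446]
tool_rot: [0.164, 0.986, 0.0, 0.0]
ft_force: [1.6, -0.3, 0.2]
grip_width: 0.087
grip_force: 0.0
```

{"method": "drive_tool", "body": {
  "deltas": [
    [[-30,-21,0,0,0,0],[-30,-21,0,0,0,0],[-30,-21,0,0,0,0],[-30,-21,0,0,0,0],[-30,-21,0,0,0,0],[-30,-21,0,0,0,0],[-30,-21,0,0,0,0],[-30,-21,0,0,0,0]]
  ]
}}

```text
time: 1.58
position: [0.5235, 0.1545, 0.2446]
tool_rot: [0.164, 0.986, 0.0, 0.0]
ft_force: [0.3, -0.1, -0.0]
grip_width: 0.087
grip_force: 0.0
```

{"method": "drive_tool", "body": {
  "deltas": [
    [[-25,-18,0,0,0,0.1],[-15,-10,0,0,0,0.12],[0,0,0,0,0,0.12],[0,0,0,0,0,0.12],[0,0,0,0,0,0.12],[0,0,0,0,0,0.12],[0,0,0,0,0,0.12],[0,0,0,0,0,0.12]]
  ]
}}

```text
time: 2.25
position: [0.5499, 0.1156, 0.2445]
tool_rot: [0.596, 0.803, -0.0, -0.0]
ft_force: [0.7, 0.0, 0.0]
grip_width: 0.0869
grip_force: 0.0
```

{"method": "drive_tool", "body": {
  "deltas": [
    [[0,0,0,0,0,0.12],[0,0,0,0,0,0.12],[0,0,0,0,0,0.12],[0,0,0,0,0,0.12],[0,0,0,0,0,0.12],[0,0,0,0,0,0.12],[0,0,0,0,0,0.12],[0,0,0,0,0,0.12]]
  ]
}}

```text
time: 2.92
position: [0.5499, 0.1157, 0.2445]
tool_rot: [0.899, 0.438, -0.0, -0.0]
ft_force: [0.6, 0.2, 0.8]
grip_width: 0.0867
grip_force: 0.0
```

{"method": "drive_tool", "body": {
  "deltas": [
    [[0,0,0,0,0,0.12],[0,0,0,0,0,0.12],[0,0,0,0,0,0]]
  ]
}}

```text
time: 3.17
position: [0.5499, 0.1156, 0.2445]
tool_rot: [0.944, 0.329, -0.0, -0.0]
ft_force: [0.3, -0.9, -0.3]
grip_width: 0.0871
grip_force: 0.0
```

Run:
```python
from h import *
o=sensors.get_obs(); c=eyes.camera("wrist"); T=R.from_quat(o["tool_rot"])
print(o["time"],o["position"],o["q"].round(3)); x=T.as_matrix()[:,0]; print("yaw",np.degrees(np.arctan2(x[1],x[0])))
cv2.imwrite("pics/w1.png",c["img"][:,:,::-1])
print(proj(c,[.5538,.1142,.084],o))
```

```text
3.1667 [0.54992447 0.11564842 0.24448861] [0.008 0.443 1.593 0.    1.106 0.909]
yaw 38.373506663382905
(np.float64(328.9707570813508), np.float64(226.20248818136386))
```

View pics/w1.png

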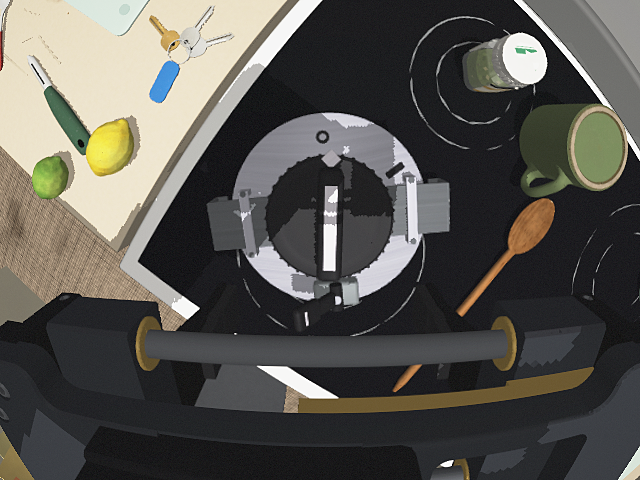

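The wrist view shows the bar nearly vertical at about x=330, y=185–270. The pointer is at (332,158), next to the open ring at (322,136). The lever is at the lower left, near (300,318).

Run:
```python
from h import *
o=sensors.get_obs(); c=eyes.camera("wrist"); g=c["img"].astype(int); T=R.from_quat(o["tool_rot"])
m=np.zeros(g.shape[:2],np.uint8); m[170:285,312:350]=(g[170:285,312:350].min(2)>150)*255
cn=max(cv2.findContours(m,0,2)[0],key=cv2.contourArea); r=cv2.minAreaRect(cn); print(cv2.contourArea(cn),r,cv2.boundingRect(cn))
# dark bar + white bright: ends
P=np.array([onz(c,u,v,.084,o) for u,v in cv2.boxPoints(r)]); print(P.round(4),P.mean(0))
e=P[1]-P[0];e2=P[2]-P[1]; e=e if np.linalg.norm(e)>np.linalg.norm(e2) else e2
print("yaw",np.degrees(np.arctan2(e[1],e[0])), np.linalg.norm(e))
print("delta tool mm",1000*T.inv().apply(P.mean(0)-o["position"]))
```

```text
953.0 ((329.9621887207031, 228.0115509033203), (12.721023559570312, 84.29865264892578), 1.4320961236953735) (323, 186, 15, 85)
[[0.5196 0.0939 0.084 ]
 [0.5783 0.1384 0.084 ]
 [0.5845 0.1301 0.084 ]
 [0.5263 0.085  0.084 ]] [0.55217019 0.11184977 0.084     ]
yaw 37.207518335265796 0.0736385652537464
delta tool mm [ -0.56331705   4.39280803 160.48540414]
```

{"method": "drive_tool", "body": {
  "deltas": [
    [[0.5,4,15,0,0,0.02],[0,0,30,0,0,0],[0,0,30,0,0,0],[0,0,30,0,0,0],[0,0,25,0,0,0],[0,0,20,0,0,0],[0,0,10,0,0,0],[0,0,3.5,0,0,0]]
  ]
}}

```text
time: 3.93
position: [0.5518, 0.1128, 0.0792]
tool_rot: [0.947, 0.321, -0.002, -0.001]
ft_force: [-0.4, -0.5, 0.5]
grip_width: 0.0871
grip_force: 0.0
```

{"method": "drive_tool", "body": {
  "deltas": [
    [[0,0,0,0,0,0],[0,0,0,0,0,0],[0,0,0,0,0,0],[0,0,0,0,0,0],[0,0,0,0,0,0],[0,0,0,0,0,0],[0,0,0,0,0,0],[0,0,0,0,0,0]]
  ],
  "gripper": 0,
  "squeeze": 45
}}

```text
time: 4.6
position: [0.553, 0.1128, 0.0813]
tool_rot: [0.947, 0.32, 0.0, 0.0]
ft_force: [-0.3, -0.1, 0.2]
grip_width: 0.0417
grip_force: 0.0
```

{"method": "drive_tool", "body": {
  "deltas": [
    [[0,0,-3,0,0,0],[0,0,-5,0,0,0],[0,0,-8,0,0,0],[0,0,-8,0,0,0],[0,0,-8,0,0,0],[0,0,-8,0,0,0],[0,0,0,0,0,0],[0,0,0,0,0,0]]
  ]
}}

```text
time: 5.27
position: [0.5531, 0.1128, 0.1216]
tool_rot: [0.947, 0.32, 0.001, 0.0]
ft_force: [-0.1, 0.0, -6.9]
grip_width: 0.0213
grip_force: 45.0
```

{"method": "drive_tool", "body": {
  "deltas": [
    [[0,0,5,0,0,0],[0,0,6,0,0,0],[0,0,5,0,0,0],[0,0,2,0,0,0],[0,0,2,0,0,0],[0,0,1,0,0,0],[0,0,0,0,0,0],[0,0,0,0,0,0]]
  ]
}}

```text
time: 5.93
position: [0.553, 0.1128, 0.1]
tool_rot: [0.947, 0.32, 0.0, 0.0]
ft_force: [0.2, 0.2, -6.2]
grip_width: 0.021
grip_force: 45.0
```

{"method": "drive_tool", "body": {
  "deltas": [
    [[0,0,2,0,0,0],[0,0,2,0,0,0],[0,0,0,0,0,0],[0,0,0,0,0,0]]
  ]
}}

```text
time: 6.27
position: [0.5536, 0.113, 0.0965]
tool_rot: [0.947, 0.32, 0.001, 0.0]
ft_force: [0.7, 1.2, -3.1]
grip_width: 0.0216
grip_force: 45.0
```

{"method": "drive_tool", "body": {
  "deltas": [
    [[0,0,2,0,0,0],[0,0,2,0,0,0],[0,0,0,0,0,0],[0,0,0,0,0,0]]
  ]
}}

```text
time: 6.6
position: [0.5536, 0.113, 0.0963]
tool_rot: [0.947, 0.32, 0.001, 0.001]
ft_force: [-5.0, -0.6, 22.4]
grip_width: 0.0214
grip_force: 45.0
```

{"method": "drive_tool", "body": {
  "deltas": [
    [[0,0,0,0,0,0],[0,0,0,0,0,0],[0,0,0,0,0,0],[0,0,3,0,0,0],[0,0,4,0,0,0],[0,0,3,0,0,0],[0,0,1.5,0,0,0],[0,0,0,0,0,0]]
  ],
  "gripper": 50
}}

```text
time: 7.27
position: [0.5523, 0.1128, 0.0796]
tool_rot: [0.947, 0.32, -0.001, -0.0]
ft_force: [-0.0, -0.9, 0.5]
grip_width: 0.0434
grip_force: 0.0
```

{"method": "drive_tool", "body": {
  "deltas": [
    [[0,0,0,0,0,0],[0,0,0,0,0,0],[0,0,0,0,0,0],[0,0,0,0,0,0],[0,0,0,0,0,0],[0,0,0,0,0,0],[0,0,0,0,0,0],[0,0,0,0,0,0]]
  ],
  "gripper": 0,
  "squeeze": 50
}}

```text
time: 7.93
position: [0.5531, 0.1127, 0.0807]
tool_rot: [0.947, 0.32, 0.0, 0.0]
ft_force: [1.0, -0.9, -0.4]
grip_width: 0.022
grip_force: 50.0
```

Run:
```python
from h import *
o=sensors.get_obs(); c=eyes.camera("wrist"); print({k:o[k] for k in("time","position","grip_width","grip_force","q","ft_force")})
cv2.imwrite("pics/w2.png",c["img"][:,:,::-1])
```

```text
{'time': 7.9333, 'position': array([0.55306365, 0.11274441, 0.08067909]), 'grip_width': 0.02198429321488568, 'grip_force': 49.998848643153906, 'q': array([ 3.18958629e-03,  6.84872301e-01,  1.71268077e+00, -1.05314513e-04,
        7.43581868e-01,  9.22332092e-01]), 'ft_force': array([ 1.03448919, -0.93125227, -0.37184822])}
```

View pics/w2.png

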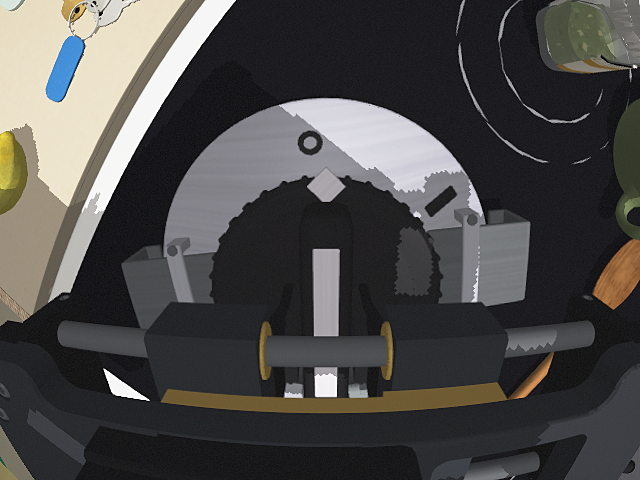

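The bar is now gripped well down between the pads. The pointer (326,185) is still by the open ring (310,143). Next I'll fit the lid's rim arc to find the lid axis relative to the TCP.

Run:
```python
from h import *
from scipy.optimize import least_squares
o=sensors.get_obs(); c=eyes.camera("wrist"); g=c["img"].astype(int).min(2); T=R.from_quat(o["tool_rot"])
pts=[]
for u in range(190,460,6):
    v=60
    while g[v:v+3,u].min()<75 and v<260: v+=1
    pts.append((u,v))
for z in (.018,.024):
    P=np.array([onz(c,u,v,z,o)[:2] for u,v in pts])
    r=least_squares(lambda p:np.hypot(P[:,0]-p[0],P[:,1]-p[1])-p[2],[.55,.11,.1],loss="soft_l1",f_scale=.002)
    r2=least_squares(lambda p:np.hypot(P[:,0]-p[0],P[:,1]-p[1])-.0995,[.55,.11],loss="soft_l1",f_scale=.002)
    print(z,r.x,r2.x,r2.cost, "tool mm",1000*T.inv().apply([*(r2.x-o["position"][:2]),0]))
print(pts[::8])
dp=np.array([.5587,-.2995,0])-[*o["position"][:2],0]; print("to pot, tool mm",1000*T.inv().apply(dp))
```

```text
0.018 [0.55257576 0.11122697 0.10101096] [0.55386492 0.11227641] 9.632664084542463e-07 tool mm [3.43873379e-01 8.75286470e-01 4.21729244e-04]
0.024 [0.55455191 0.11273984 0.09802114] [0.5532924  0.11171502] 8.835349254119603e-07 tool mm [-4.51816404e-01  9.74311190e-01  1.81836847e-04]
[(190, 167), (238, 122), (286, 103), (334, 98), (382, 107), (430, 134)]
to pot, tool mm [-2.45592614e+02  3.31175803e+02  3.00983765e-02]
```

{"method": "drive_tool", "body": {
  "deltas": [
    [[0,0,-8,0,0,0],[0,0,-18,0,0,0],[0,0,-26,0,0,0],[0,0,-30,0,0,0],[0,0,-30,0,0,0],[0,0,-26,0,0,0],[0,0,-16,0,0,0],[0,0,-6,0,0,0]]
  ]
}}

```text
time: 8.7
position: [0.5533, 0.1131, 0.243]
tool_rot: [0.947, 0.32, 0.002, 0.0]
ft_force: [0.5, -0.2, -5.9]
grip_width: 0.0216
grip_force: 50.0
```

{"method": "drive_tool", "body": {
  "deltas": [
    [[-5,7,0,0,0,0],[-10,13,0,0,0,0],[-15,20,0,0,0,0],[-18,24,0,0,0,0],[-20,27,0,0,0,0],[-20,27,0,0,0,0],[-20,27,0,0,0,0],[-20,27,0,0,0,0]]
  ]
}}

```text
time: 9.37
position: [0.5533, -0.103, 0.2379]
tool_rot: [0.947, 0.32, -0.002, -0.002]
ft_force: [0.7, -0.1, -6.9]
grip_width: 0.0213
grip_force: 50.0
```

{"method": "drive_tool", "body": {
  "deltas": [
    [[-20,27,0,0,0,0],[-20,27,0,0,0,0],[-20,27,0,0,0,0],[-18,24,0,0,0,0],[-15,20,0,0,0,0],[-10,14,0,0,0,0],[-5,7,0,0,0,0],[0,0,0,0,0,0]]
  ]
}}

```text
time: 10.03
position: [0.5573, -0.2847, 0.2388]
tool_rot: [0.948, 0.319, -0.001, -0.001]
ft_force: [-0.1, 0.3, -5.5]
grip_width: 0.0214
grip_force: 50.0
```

Run:
```python
from h import *
o=sensors.get_obs(); c=eyes.camera("wrist"); print({k:o[k] for k in("time","position","grip_width","grip_force","q","ft_force","tool_rot")})
cv2.imwrite("pics/w3.png",c["img"][:,:,::-1])
T=R.from_quat(o["tool_rot"]);print(1000*T.inv().apply(np.array([.5587,-.2995,.1807])-o["position"]))
```

```text
{'time': 10.0333, 'position': array([ 0.55732915, -0.28470715,  0.23882752]), 'grip_width': 0.021361519189352217, 'grip_force': 49.99825056642294, 'q': array([-6.50444613e-01,  5.35761734e-01,  1.43469490e+00, -3.39983313e-04,
        1.17351330e+00,  2.70989637e-01]), 'ft_force': array([-0.08863273,  0.27725177, -5.46823197]), 'tool_rot': array([ 9.47730801e-01,  3.19068788e-01, -7.96592869e-04, -8.96018763e-04])}
[-7.80021448 12.73819142 58.10689168]
```

View pics/w3.png

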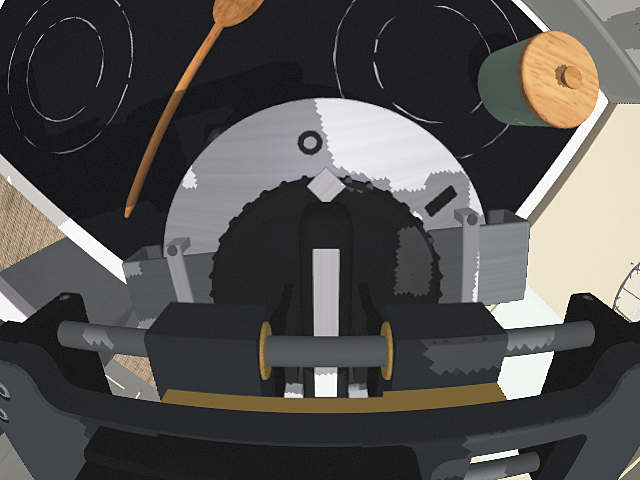

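Run:
```python
from h import *
from scipy.optimize import least_squares
c=eyes.camera("top"); im=cv2.imread("pics/top0.png").min(2).astype(int)
def fit(ctr,r0,r1,z,th,rad):
    P=[]
    for a in np.radians(np.arange(0,360,4)):
        rr=np.arange(r1,r0,-.25); v=np.array([im[int(round(ctr[1]+r*np.sin(a))),int(round(ctr[0]+r*np.cos(a)))] for r in rr])
        k=np.argmax(v>th)
        P.append(onz(c,ctr[0]+rr[k]*np.cos(a),ctr[1]+rr[k]*np.sin(a),z)[:2])
    P=np.array(P)
    return least_squares(lambda p:np.hypot(*(P-p[:2]).T)-p[2],[*P.mean(0),rad],loss="soft_l1",f_scale=.001).x.round(4)
print("pot",fit((397.4,252.9),38,46,.118,110,.1)); print("lid",fit((224.5,260),34,43,.021,110,.1))
o=sensors.get_obs();print(o["position"])
```

```text
pot [ 0.5602 -0.2983  0.0999]
lid [0.5535 0.1136 0.0997]
[ 0.55740448 -0.28155676  0.23940286]
```

{"method": "drive_tool", "body": {
  "deltas": [
    [[-4,7,4,0,0,0],[-4.7,8.4,8,0,0,0],[0,0,8,0,0,0],[0,0,8,0,0,0],[0,0,5,0,0,0],[0,0,2,0,0,0],[0,0,0,0,0,0],[0,0,0,0,0,0]]
  ]
}}

```text
time: 10.8
position: [0.5606, -0.3004, 0.2054]
tool_rot: [0.947, 0.32, -0.0, -0.0]
ft_force: [0.4, 0.2, -5.4]
grip_width: 0.0216
grip_force: 50.0
```

{"method": "drive_tool", "body": {
  "deltas": [
    [[0,0,3,0,0,0],[0,0,4,0,0,0],[0,0,4,0,0,0],[0,0,3,0,0,0],[0,0,2,0,0,0],[0,0,0,0,0,0],[0,0,0,0,0,0]]
  ]
}}

```text
time: 11.38
position: [0.5605, -0.3006, 0.1893]
tool_rot: [0.947, 0.32, -0.0, -0.0]
ft_force: [0.6, 0.0, -5.9]
grip_width: 0.0216
grip_force: 50.0
```

{"method": "drive_tool", "body": {
  "deltas": [
    [[0.4,-1.5,2,0,0,0],[0,0,2,0,0,0],[0,0,1.5,0,0,0],[0,0,1,0,0,0],[0,0,0,0,0,0],[0,0,0,0,0,0]]
  ]
}}

```text
time: 11.88
position: [0.56, -0.2992, 0.183]
tool_rot: [0.947, 0.32, -0.0, -0.0]
ft_force: [0.0, 0.7, -6.4]
grip_width: 0.022
grip_force: 50.0
```

{"method": "drive_tool", "body": {
  "deltas": [
    [[0,0,1,0,0,0],[0,0,1,0,0,0],[0,0,0,0,0,0],[0,0,0,0,0,0]]
  ]
}}

```text
time: 12.22
position: [0.5599, -0.2992, 0.181]
tool_rot: [0.947, 0.32, -0.0, -0.0]
ft_force: [-0.0, 0.4, -5.9]
grip_width: 0.0218
grip_force: 50.0
```

{"method": "drive_tool", "body": {
  "deltas": [
    [[0,0,0.7,0,0,0],[0,0,0.3,0,0,0],[0,0,0,0,0,0],[0,0,0,0,0,0]]
  ]
}}

```text
time: 12.55
position: [0.5601, -0.2993, 0.1807]
tool_rot: [0.947, 0.32, 0.0, 0.0]
ft_force: [-1.0, 1.4, -0.5]
grip_width: 0.0216
grip_force: 50.0
```

{"method": "drive_tool", "body": {
  "deltas": [
    [[0,0,0.5,0,0,0],[0,0,0,0,0,0],[0,0,0,0,0,0]]
  ]
}}

```text
time: 12.8
position: [0.5601, -0.2993, 0.1806]
tool_rot: [0.947, 0.32, 0.0, 0.0]
ft_force: [-2.4, 2.8, 5.1]
grip_width: 0.0217
grip_force: 50.0
```

{"method": "drive_tool", "body": {
  "deltas": [
    [[0,0,0.4,0,0,0.02],[0,0,0,0,0,0.06],[0,0,0,0,0,0.08],[0,0,0,0,0,0.08],[0,0,0,0,0,0.08],[0,0,0,0,0,0.08],[0,0,0,0,0,0.08],[0,0,0,0,0,0]]
  ]
}}

```text
time: 13.47
position: [0.5601, -0.2994, 0.1807]
tool_rot: [0.996, 0.084, 0.0, 0.0]
ft_force: [-2.5, 3.1, 7.4]
grip_width: 0.022
grip_force: 50.0
```

Run:
```python
from h import *
o=sensors.get_obs(); print({k:o[k] for k in("time","position","moment","q","ft_force")})
```

```text
{'time': 13.4667, 'position': array([ 0.56011969, -0.29935546,  0.18066148]), 'moment': array([ 0.38394424,  0.75418679, -0.0727869 ]), 'q': array([-6.66427336e-01,  6.13971493e-01,  1.46643688e+00, -1.94909481e-04,
        1.06010263e+00,  7.35351688e-01]), 'ft_force': array([-2.52729205,  3.12702171,  7.41963154])}
```

{"method": "drive_tool", "body": {
  "deltas": [
    [[0,0,0,0,0,0.08],[0,0,0,0,0,0.08],[0,0,0,0,0,0.08],[0,0,0,0,0,0.08],[0,0,0,0,0,0.08],[0,0,0,0,0,0.08],[0,0,0,0,0,0.05],[0,0,0,0,0,0]]
  ]
}}

```text
time: 14.13
position: [0.5606, -0.2998, 0.1807]
tool_rot: [0.984, -0.178, 0.001, 0.001]
ft_force: [-2.8, 1.4, 6.6]
grip_width: 0.0221
grip_force: 50.0
```

{"method": "drive_tool", "body": {
  "deltas": [
    [[0,0,0,0,0,0.03],[0,0,0,0,0,0.03],[0,0,0,0,0,0],[0,0,0,0,0,0]]
  ]
}}

```text
time: 14.47
position: [0.5611, -0.3001, 0.1807]
tool_rot: [0.978, -0.207, 0.002, 0.001]
ft_force: [-0.4, 0.4, 6.4]
grip_width: 0.022
grip_force: 50.1
```

Run:
```python
from h import *
o=sensors.get_obs(); print({k:o[k] for k in("time","position","moment","q","ft_force","tool_rot")})
c=eyes.camera("wrist"); cv2.imwrite("pics/w4.png",c["img"][:,:,::-1])
```

```text
{'time': 14.4667, 'position': array([ 0.56110812, -0.30005781,  0.18068117]), 'moment': array([0.3730577 , 0.43599596, 0.49465058]), 'q': array([-6.66175818e-01,  6.14485978e-01,  1.46525187e+00, -5.94452701e-04,
        1.05796177e+00,  1.32095156e+00]), 'ft_force': array([-0.39914912,  0.44222098,  6.36128024]), 'tool_rot': array([ 0.97843982, -0.20652278,  0.00163126,  0.00109323])}
```

View pics/w4.png

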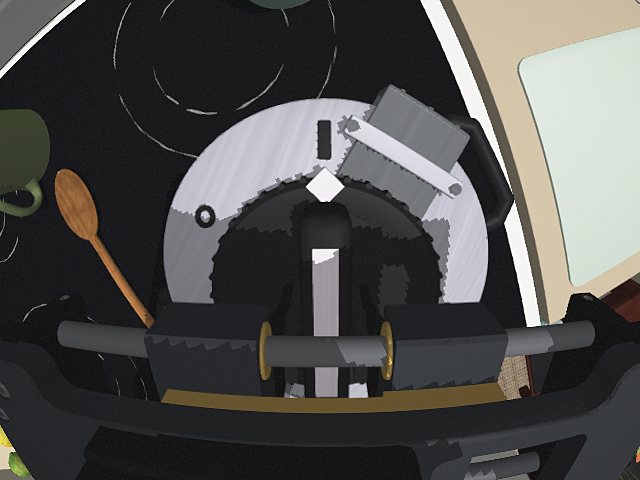

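The pointer at (325,185) lines up with the long locked bar at (324,140), and the stop moment has been reached. I'll release and move to the lever.

{"method": "drive_tool", "body": {
  "deltas": [
    [[0,0,-0.5,0,0,-0.03],[0,0,0,0,0,0],[0,0,0,0,0,0],[0,0,0,0,0,0],[0,0,0,0,0,0],[0,0,0,0,0,0],[0,0,-5,0,0,0],[0,0,-15,0,0,0]]
  ],
  "gripper": 50
}}

```text
time: 15.18
position: [0.5587, -0.2983, 0.1977]
tool_rot: [0.981, -0.193, -0.002, -0.001]
ft_force: [0.5, -0.4, -0.6]
grip_width: 0.0432
grip_force: 0.0
```

{"method": "drive_tool", "body": {
  "deltas": [
    [[0,0,-20,0,0,0],[0,0,-25,0,0,0],[0,0,-25,0,0,0],[0,0,-10,0,0,-0.1],[0,0,0,0,0,-0.12],[0,0,0,0,0,-0.12],[0,0,0,0,0,-0.12],[0,0,0,0,0,-0.12]]
  ]
}}

```text
time: 15.85
position: [0.56, -0.2992, 0.2802]
tool_rot: [0.995, 0.099, 0.0, 0.0]
ft_force: [-0.1, -0.4, -0.2]
grip_width: 0.0435
grip_force: 0.0
```

{"method": "drive_tool", "body": {
  "deltas": [
    [[0,0,0,0,0,-0.12],[0,0,0,0,0,-0.12],[0,0,0,0,0,-0.12],[0,0,0,0,0,-0.08],[0,0,0,0,0,0],[0,0,0,0,0,0]]
  ],
  "gripper": 0,
  "squeeze": 10
}}

```text
time: 16.35
position: [0.56, -0.2992, 0.2799]
tool_rot: [0.951, 0.31, 0.0, 0.0]
ft_force: [-0.4, -0.5, 0.1]
grip_width: 0.0118
grip_force: 0.0
```

Run:
```python
from h import *
o=sensors.get_obs(); print({k:o[k] for k in("time","position","grip_width","q","tool_rot")})
c=eyes.camera("wrist"); cv2.imwrite("pics/w5.png",c["img"][:,:,::-1])
C=np.array([.5605,-.2997,.118]); a=np.radians(36.4); ex=np.array([np.cos(a),np.sin(a),0]); ey=np.array([-ex[1],ex[0],0])
p=C-.081*ex+[0,0,.028]; tip=p+.0354*ey+[0,0,.042]; print(p,tip,"px",proj(c,p,o),proj(c,tip,o))
T=R.from_quat(o["tool_rot"]); s=p+.065*ey; s[2]=.194; print("to start",1000*T.inv().apply(s-o["position"]), T.as_matrix()[:,0])
```

```text
{'time': 16.35, 'position': array([ 0.56000364, -0.29923249,  0.2799119 ]), 'grip_width': 0.011798605579281115, 'q': array([-6.66483290e-01,  5.05770849e-01,  1.36634800e+00,  4.32282789e-05,
        1.26914871e+00,  2.74817874e-01]), 'tool_rot': array([9.50876526e-01, 3.09570356e-01, 1.07533776e-04, 1.23634757e-04])}
[ 0.4953036  -0.34776693  0.146     ] [ 0.47429657 -0.31927369  0.188     ] px (np.float64(325.9425896491972), np.float64(328.972317682641)) (np.float64(279.1318277676151), np.float64(356.79848442790944))
to start [-81.26176704 -63.8834727   85.88223541] [8.08332366e-01 5.88726396e-01 1.27955376e-04]
```

View pics/w5.png

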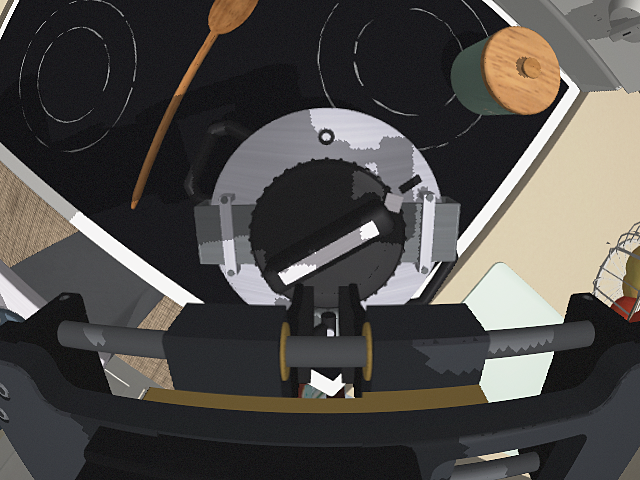

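The collar stays locked: the pointer at (395,202) is by the bar at (410,185), and the lid sits concentric on the pot. I'll go to the lever's +y side.

{"method": "drive_tool", "body": {
  "deltas": [
    [[-10,-9,0,0,0,0],[-18,-15,0,0,0,0],[-20,-17,0,0,0,0],[-18,-16,0,0,0,0],[-11,-9,0,0,0,0],[-4,-3,0,0,0,0],[0,0,0,0,0,0],[0,0,0,0,0,0]]
  ]
}}

```text
time: 17.07
position: [0.4546, -0.2919, 0.2801]
tool_rot: [0.951, 0.31, 0.001, 0.001]
ft_force: [-0.2, 0.0, 0.3]
grip_width: 0.0005
grip_force: 0.0
```

{"method": "drive_tool", "body": {
  "deltas": [
    [[0,0,10,0,0,0],[0,0,20,0,0,0],[0,0,20,0,0,0],[0,0,18,0,0,0],[0,0,12,0,0,0],[0,0,6,0,0,0],[0,0,0,0,0,0],[0,0,0,0,0,0]]
  ]
}}

```text
time: 17.73
position: [0.4544, -0.2915, 0.1932]
tool_rot: [0.95, 0.311, -0.0, -0.0]
ft_force: [-0.7, 0.2, 0.8]
grip_width: 0.001
grip_force: 0.0
```

Run:
```python
from h import *
o=sensors.get_obs(); print({k:o[k] for k in("time","position","grip_width","ft_force")})
c=eyes.camera("wrist"); s=eyes.camera("scene")["img"]
cv2.imwrite("pics/w6.png",np.hstack([cv2.resize(c["img"],(400,300)),cv2.resize(s[220:370,250:450],(400,300))])[:,:,::-1])
```

```text
{'time': 17.7333, 'position': array([ 0.45442882, -0.29146133,  0.19324056]), 'grip_width': 0.0010351723367501152, 'ft_force': array([-0.72224334,  0.23280103,  0.8197876 ])}
```

View pics/w6.png

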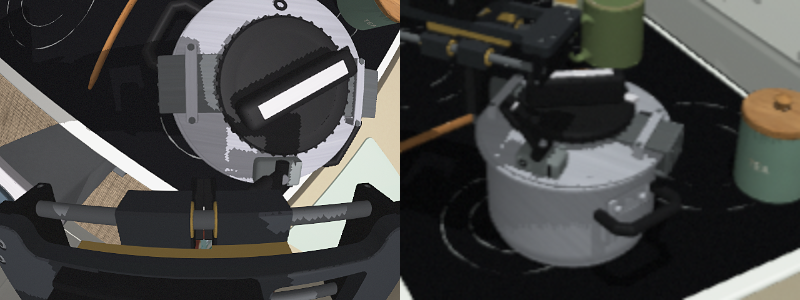

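The valve is still open, leaning toward the fingers. I'll push along tool +y.

{"method": "drive_tool", "body": {
  "deltas": [
    [[0,5,0,0,0,0],[0,8,0,0,0,0],[0,8,0,0,0,0],[0,8,0,0,0,0],[0,7,0,0,0,0],[0,6,0,0,0,0],[0,0,0,0,0,0]]
  ]
}}

```text
time: 18.42
position: [0.4801, -0.327, 0.1949]
tool_rot: [0.951, 0.311, 0.001, 0.002]
ft_force: [-0.0, -1.1, -0.1]
grip_width: 0.0003
grip_force: 0.1
```

{"method": "drive_tool", "body": {
  "deltas": [
    [[0,7,0,0,0,0],[0,7,0,0,0,0],[0,7,0,0,0,0],[0,7,0,0,0,0],[0,6,0,0,0,0],[0,0,0,0,0,0],[0,0,0,0,0,0]]
  ]
}}

```text
time: 19.0
position: [0.4989, -0.3531, 0.1933]
tool_rot: [0.951, 0.311, -0.0, -0.0]
ft_force: [-0.1, 0.3, -0.4]
grip_width: 0.0002
grip_force: 0.0
```

Next I'll back off, rise, retreat and look.

{"method": "drive_tool", "body": {
  "deltas": [
    [[0,-10,0,0,0,0],[0,-15,-5,0,0,0],[0,-15,-15,0,0,0],[0,-15,-25,0,0,0],[0,-15,-30,0,0,0],[0,-15,-30,0,0,0],[0,-20,-10,0,0,0],[0,-20,0,0,0,0]]
  ]
}}

```text
time: 19.67
position: [0.4252, -0.2516, 0.3119]
tool_rot: [0.95, 0.311, 0.002, 0.003]
ft_force: [0.5, -0.6, -0.8]
grip_width: 0.0007
grip_force: 0.0
```

{"method": "drive_tool", "body": {
  "deltas": [
    [[0,-30,0,0,0,0],[0,-35,0,0,0,0],[0,-35,0,0,0,0],[0,-25,0,0,0,0],[0,-10,0,0,0,0],[0,0,0,0,0,0],[0,0,0,0,0,0],[0,0,0,0,0,0]]
  ]
}}

```text
time: 20.33
position: [0.3465, -0.1443, 0.3091]
tool_rot: [0.951, 0.311, 0.001, 0.001]
ft_force: [-0.9, 0.3, -0.1]
grip_width: 0.0006
grip_force: 0.0
```

Run:
```python
from h import *
o=sensors.get_obs(); print({k:o[k] for k in("time","position","ft_force")})
t=eyes.camera("top")["img"]; s=eyes.camera("scene")["img"]
cv2.imwrite("pics/w7.png",np.hstack([cv2.resize(t[200:300,345:445],(400,400),interpolation=2),cv2.resize(s[220:370,260:410],(400,400),interpolation=2)])[:,:,::-1])
```

```text
{'time': 20.3333, 'position': array([ 0.34648964, -0.14428704,  0.3090964 ]), 'ft_force': array([-0.94400262,  0.25541318, -0.07851548])}
```

View pics/w7.png

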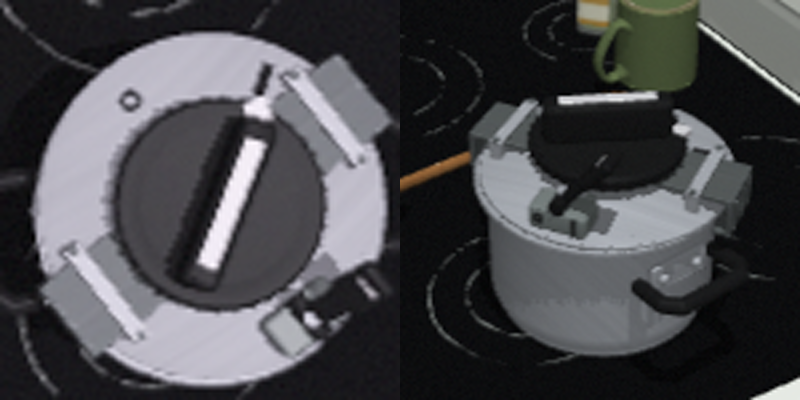

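The lever has flipped over to the -y side: its tip is at (380,280) in the left crop. The pointer (258,105) is on the locked bar (263,75), and the lid sits flat on the rim.

```bash
python3 -c "
from rig import ticket; print(ticket.hand_in())"
```

```text
the job is handed in; nothing more can be done
None
```

The cooker is closed and handed in: the lid sits flat on the rim, the collar is at the locked mark, and the steam valve is flipped to closed; the hand-in returned no verdict.

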